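# Open the sample chamber of the bakery's moisture tester

## Robot

A 7-joint arm with a two-finger parallel gripper is mounted at the origin on the work surface. World frame = base frame: x ahead of the robot, y to its left, z up, the work surface at z = 0. Lengths are in mm, angles in degrees, forces in N, time in s.
With the tool pointing down it reaches from about 350 to 775 mm from the base axis. Payload 3.1 kg.
Tool frame: the origin (TCP) lies midway between the tips of the shut fingers; the grasp point (between the pads) lies robot.grip_depth behind it (robot.grip_depth is the distance from the TCP to the grasp point, in mm); z points along the fingers, y is the direction in which the jaws open and shut (so a half turn about z gives the same grasp; the last joint's range is limited). The gripper opens to 85 mm and grips with 20 to 120 N. Pads are 22 mm wide; open, the fingers measure 114 mm over their backs; the gripper's body (76 mm by 85 mm) begins 54 mm behind the grasp point. The pads swing forward as they close: fully open they stand 13 mm farther back than shut.
Start: joints at [-77.619, 17.813, 0.802, 86.603, -0.252, 75.585, -1.558], TCP at [140.196, 531.848, 231.304] pointing down, gripper open.
Joint ranges: [-154.91, 154.91], [-16.99, 109.72], [-72.82, 74.43], [7.12, 147.25], [-82.49, 262.49], [11.32, 116.49], [-174.64, 174.64]. Speed limits (degrees/s): [159.86, 159.86, 180, 180, 180, 180, 180].

## Interface

Orientations are given as [roll, pitch, yaw] about the fixed x, y, z axes, in that order (R = Rz(yaw) Ry(pitch) Rx(roll)).
In Python, from station import robot gives the robot as it stands.
- The arm moves only by the tool carry_out, never from a script. Its argument "motion" is a list of rows, each a list of 5 numbers: the shift along the tool's x, y, z in m, then the turn about the tool's z in rad, then the opening, from 0 (shut) to 1 (fully open). A call has 1 to 10 rows; each row shifts and turns the commanded pose from where the row before left it, along the tool's axes as they then stand; what a row does not reach is not made up. A row lasts 1/8 s, in which the tool goes at most 62.5 mm and 10.7 degrees, less where a joint would pass 70% of its speed; a pose out of reach is approached as far as the arm can. A call with a gripper value outside its range is refused whole. The fingers move at their own pace and stop on an object; "force" is the grip in N (left out, the last holds). Time passes only in rows, so rows that do not move let the fingers close. It gives the time, the measured TCP pose, the force and the opening at its end, in the units of the state.
- robot.observe(): the state, without advancing time (a new reading comes with each control period).
- robot.grab_frame(name): name is "scene" or "top"; returns a dict with "img" (384x512x3 uint8, red, green, blue), "fovy" (degrees; the focal length in pixels is half the picture's height over the tangent of half this angle, whatever the lens; pixels are square), "cx", "cy" (the principal point, pixels), "eye" and "rotation" of the camera in the world. Camera axes: x right, y up, looking along -z (the intrinsics and any distortion apply to the point x, -y, -z); pixel columns grow to the right and rows downward; lengths in mm; the calibration is good to about 2 mm. A picture is of the moment at which its call begins. There is no depth.
- robot.hand_in(): hands the job in, once; it reports no verdict.
The state is a dict: "t": time; "joints": joint angles; "joint_vel": joint speeds; "effort": joint torques, N m; "eef_pos": TCP position; "eef_rot": TCP orientation; "contact_force": force on the tool from outside, world axes, zero at the start; "ft_torque": the same for the moment, N m; "gripper_width": finger opening in mm.
Only numpy, scipy, OpenCV 4.12 (cv2) and the standard library are available. Lean on these libraries where they do the work, as an engineer would, in place of code of your own. Each camera call takes 0.05 s, during which the arm holds its last target. There are 200 camera calls.

## Task

The next biscuit sample is due: on the larger of the two white instruments, the moisture tester with the big sample-chamber cover, slide the thumb latch aside towards the empty end of its slot until the spring-loaded cover flies up, and leave the cover standing wide open. Keep the small battery cover of the other, smaller instrument shut.

Things in the scene. Friction and masses are not known exactly. Their poses are not given: they have to be found in the camera images.
- latch_tab (a point): Centre of the black thumb tab on the larger white instrument (195 x 160 x 70 mm). Upright ridge 30 mm long (its x), 12 thick (its y), 24 high; point 13 mm above the flat deck, 12 below the tab's top. +z up, +x to the cover and hinge, +y the release way (left, facing the hinge), to the slot's empty end. Deck clear for 60 mm either side in y. The smaller instrument (150 x 120 x 50) has an identical latch.
- chamber_latch (a joint): Slide of that latch in m: 0 latched, 0.016 at the far stop, growing along the tab's +y. Its steel tongue (9 mm above the deck, 19 to 33 mm from the tab's centre in x) frees the cover at about 0.008. Sliding takes 1 to 3 N; a light spring brings it back when let go, which does not shut the open cover.
- chamber_door (a joint): Angle of the larger instrument's aluminium sample-chamber cover, 100 (x) by 116 mm, 7 thick, on the deck; its front edge is 36 mm from the tab's centre. rad: 0 shut, 1.8 fully open. Hinged at the edge away from the latch; once released, a spring swings it up and away from the latch in 1 to 2 s to rest at 1.8, where it stays.
- battery_door (a joint): Angle of the small battery cover (60 x 62 mm) on the smaller white instrument, with the same kind of spring and latch. rad: 0 shut, 1.8 fully open. It must stay shut.
There are look-alikes about, which are no part of the job. Leave any orange or red look-alike of the part that bears battery_door alone.

How it is judged:
By the outcome, as a careful person would: the job done as asked, in the order asked, and still so for the second after the job is handed in, with the robot touching nothing.
It also fails if it takes over 32 s, if anything falls off the work surface, if the arm or the gripper's body presses on something with over 40 N, if the wrist force passes 120 N, or if a joint passes its speed limit or range.

## Working session

There is one attempt and no reset: what is moved stays moved. The work goes in short steps, Python scripts to look and compute and a tool call to move; the robot and the scene stay as the last step left them, time stands still between calls to the robot, and variables do not carry over. Pictures are saved under pics/ and viewed, about 8 in all and at most 12, crops included, and the job is handed in when it is done.

Besides the shell and the picture viewer there is one more tool, called after ">>>" by a JSON object that holds its "op" and its "data", one argument or row to a line. carry_out: Moves the arm, as the interface text tells. Its arguments: {"type":"object","properties":{"motion":{"type":"array"},"force":{"type":"number"}},"required":["motion"]}

```bash
mkdir -p pics; ls; cat > h.py <<'E'
import numpy as np,cv2
from station import robot
def grab(n,f):
    d=robot.grab_frame(n); cv2.imwrite(f'pics/{f}.png',d['img'][...,::-1]); 
    np.savez(f'pics/{f}.npz',**{k:v for k,v in d.items()}); return d
def load(f): return dict(np.load(f'pics/{f}.npz',allow_pickle=True))
def ray(d,u,v):
    H=d['img'].shape[0]; f=H/2/np.tan(np.radians(float(d['fovy']))/2)
    c=np.array([(u-d['cx'])/f,-(v-d['cy'])/f,-1.]); r=np.array(d['rotation'])@c
    return np.array(d['eye'],float),r/np.linalg.norm(r)
def onz(d,u,v,z):
    e,r=ray(d,u,v); return e+r*(z-e[2])/r[2]
def tri(d1,p1,d2,p2):
    e1,r1=ray(d1,*p1);e2,r2=ray(d2,*p2)
    s=np.linalg.lstsq(np.c_[r1,-r2],e2-e1,rcond=None)[0]
    a=e1+r1*s[0];b=e2+r2*s[1]; return (a+b)/2,np.linalg.norm(a-b)
E
python3 - <<'E'
from h import *
for n in('scene','top'):
    d=grab(n,n+'0'); print({k:v for k,v in d.items() if k!='img'})
a=cv2.imread('pics/scene0.png');b=cv2.imread('pics/top0.png')
print(robot.observe(),robot.grip_depth)
E
```

```text
pics
{'fovy': 45.526955032760696, 'cx': 254.6255172428253, 'cy': 192.06228021201758, 'eye': array([ 964.32661167, -635.16795728,  917.502561  ]), 'rotation': array([42.06040479,  0.99420724, 34.93285983])}
{'fovy': 43.16130828251106, 'cx': 260.08861371007055, 'cy': 196.44071897819077, 'eye': array([ 3.93986341e+02, -9.71284731e-01,  1.34140591e+03]), 'rotation': array([  4.95397053,  -0.69771042, -89.44206004])}
{'t': 0.1, 'joints': array([-77.61951127,  17.85600423,   0.80134403,  86.68190729,
        -0.25019029,  75.58427292,  -1.55831468]), 'joint_vel': array([-0.053125  , -0.09985086, -0.03139037, -0.13283035,  0.11751636,
       -0.08673612,  0.06427236]), 'effort': array([ 4.17445135e-04, -3.80861664e+01,  1.46579272e-01, -2.31242627e+01,
        1.24088489e-02,  8.11014266e-03, -1.45999923e-05]), 'eef_pos': array([140.04400696, 531.20444708, 230.33434133]), 'eef_rot': array([-1.79879728e+02,  6.79722006e-03,  1.65235656e+02]), 'contact_force': array([ 1.00329891,  0.14321557, -0.51200138]), 'ft_torque': array([ 0.0173343 , -0.04788439, -0.02009501]), 'gripper_width': 85.4138352954114} 18.700000000000003
```

```bash
sed -i "s/r=np.array(d\['rotation'\])@c/r=Rotation.from_euler('xyz',d['rotation'],degrees=True).as_matrix()@c/; 1a from scipy.spatial.transform import Rotation" h.py
python3 - <<'E'
from h import *
d=load('top0')
for p in((0,0),(511,0),(256,192),(0,383)): print(onz(d,*p,0))
d=load('scene0')
for p in((256,192),): print(onz(d,*p,0))
E
```

```text
[ 1.06540677e+03  7.31990315e+02 -2.27373675e-13]
[1088.81793778 -736.71113473    0.        ]
[522.67064299  -4.70350779   0.        ]
[  3.414904   672.79756114   0.        ]
[4.80094473e+02 3.67938493e+01 1.13686838e-13]
```

View pics/scene0.png

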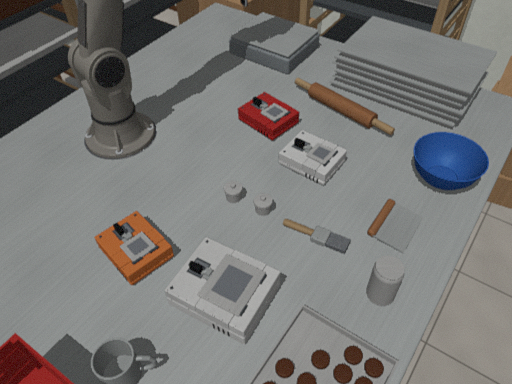

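View pics/top0.png

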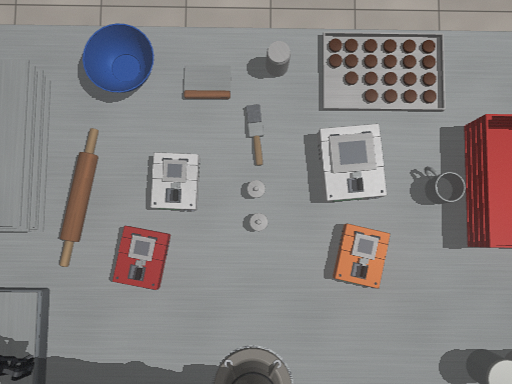

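The scene view shows the larger white instrument near (224,285) with its latch at (200,268). In the top view it is at (352,162) with its latch near (355,184). The smaller white one is at (175,182) in the top view.

```bash
python3 - <<'E'
import cv2,numpy as np
a=cv2.imread('pics/top0.png')[115:215,305:400];b=cv2.imread('pics/scene0.png')[230:345,160:290]
f=lambda i,s:cv2.resize(i,None,fx=s,fy=s,interpolation=cv2.INTER_CUBIC)
a=f(a,4);b=f(b,3)
c=np.zeros((400,800,3),np.uint8);c[:a.shape[0],:a.shape[1]]=a;c[:b.shape[0],400:400+b.shape[1]]=b
cv2.imwrite('pics/crop0.png',c)
E
```

```text
(no output)
```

View pics/crop0.png

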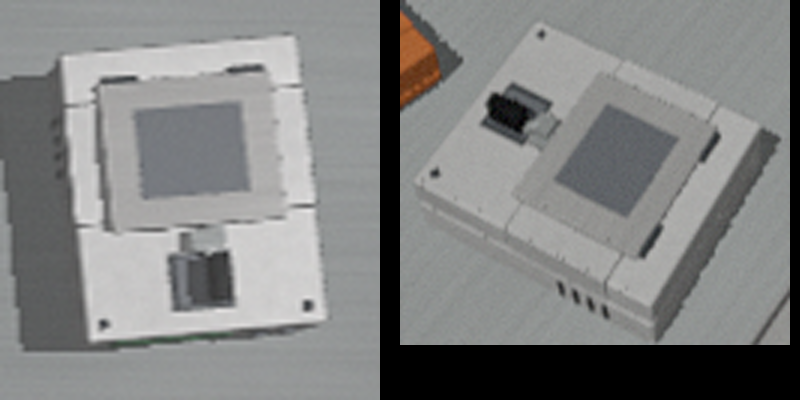

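```bash
python3 - <<'E'
from h import *
t=load('top0');s=load('scene0')
C=[(62,57),(296,36),(327,318),(90,340)]
P=[onz(t,305+x/4,115+y/4,70)[:2] for x,y in C]
print(np.round(P,1),[np.linalg.norm(P[i]-P[(i+1)%4]).round(1) for i in range(4)])
for i,j in((3,0),(2,1)): v=P[j]-P[i];print('yaw',np.degrees(np.arctan2(v[1],v[0])))
v=P[0]-P[1];print('y axis',np.degrees(np.arctan2(v[1],v[0])));v=P[3]-P[2];print(np.degrees(np.arctan2(v[1],v[0])))
print('cover front', [onz(t,305+x/4,115+y/4,76)[:2].round(1) for x,y in((112,231),(285,217))])
Q=[]
for d,(x0,x1,y0,y1),n in((t,(343,366,174,195),'t'),(s,(184,214,255,282),'s')):
    g=d['img'][y0:y1,x0:x1].max(2)
    for th in(45,60,75):
        m=(g<th).astype(np.uint8);k,l,st,c=cv2.connectedComponentsWithStats(m);i=1+st[1:,4].argmax()
        print(n,th,st[i]+[x0,y0,0,0,0],c[i]+[x0,y0]); 
        if th==60:Q.append(tuple(c[i]+[x0,y0]))
    print(g if n=='t' else '')
print(tri(t,Q[0],s,Q[1]),onz(t,*Q[0],83),onz(s,*Q[1],83))
E
```

```text
[[ 685.8 -174.6]
 [ 702.  -331.2]
 [ 513.1 -349.5]
 [ 496.9 -192.9]] [np.float64(157.4), np.float64(189.8), np.float64(157.5), np.float64(189.8)]
yaw 5.518861331664309
yaw 5.543834261072164
y axis 95.91161128070976
95.91733986212189
cover front [array([ 568.5, -206.7]), array([ 579.1, -321. ])]Traceback (most recent call last):
  File "<stdin>", line 13, in <module>
ValueError: attempt to get argmax of an empty sequence
```

```bash
python3 - <<'E'
from h import *
t=load('top0');s=load('scene0')
g=t['img'].max(2); print(g[172:196,343:368])
g=s['img'].max(2); print(g[256:282,186:212])
E
```

```text
[[100  97 104 134 184 206 207 208 196 180 169 139 140 147 154 162 161 169
  193 208 205 206 206 207 207]
 [205 206 206 204 204 206 178 110 108 130 163 162 164 160 160 159 155 161
  184 208 206 203 205 205 205]
 [201 200 199 198 198 202 175 113 110 131 163 162 164 162 162 162 161 161
  181 208 207 207 205 204 205]
 [201 199 198 197 197 201 175 115 117 125 147 158 158 159 159 162 164 161
  183 207 208 207 208 206 205]
 [202 202 198 197 199 201 176 115 116 130 154 168 167 172 176 172 169 168
  201 206 207 207 204 207 205]
 [201 203 202 199 202 204 177 115 118 118 128 148 151 158 180 186 160 150
  142 172 210 207 207 205 209]
 [201 202 202 188 157 138 144 145 135 117 107  79  64 121 145  81  73  68
   53 147 211 207 205 208 206]
 [201 201 201 174  97  93 108 114 120 124 134 114  83  74  57  58  63  64
   61 127 192 208 205 207 206]
 [200 201 205 172  95 102 125 133 113  78  82  84  84  75  57  63  66  68
   63 128 194 208 205 203 207]
 [199 200 204 186 124  95 120 132 116  80  82  84  82  70  60  62  66  68
   68 109 178 210 206 204 206]
 [198 200 203 183 123  96 119 132 115  81  83  83 
[... 3555 characters left out ...]
92  91 129
  133 131 123 117 120 100 127 137]
 [169 170 166 166 168 169 169 170 163 143 122  94  73  71  78  72 106 135
  138 134 130 129 119 122 137 142]
 [167 169 166 165 168 166 168 171 170 171 164 145 122  93  67  91 134 127
  130 134 133 135 136 133 146 143]
 [166 168 167 166 165 167 165 167 167 170 170 169 160 143 119 142 159 145
  140 121 126 131 131 142 145 143]
 [164 168 163 169 168 164 169 167 167 165 167 170 172 168 161 171 172 169
  163 148 119 121 140 145 148 148]
 [165 170 166 167 166 166 168 165 169 169 167 165 170 171 169 171 173 169
  169 170 139 132 144 146 144 146]
 [166 167 166 169 164 170 171 166 170 167 170 168 168 167 172 169 170 169
  172 171 155 146 145 148 147 148]]
```

```bash
python3 - <<'E'
from h import *
t=load('top0');s=load('scene0')
m=(s['img'].max(2)[256:282,186:212]<50); y,x=np.nonzero(m);c=(x.mean()+186,y.mean()+256);print(c)
print(onz(s,*c,83))
print(onz(t,360.3,183.7,95),onz(t,359.6,183.7,83),tri(t,(359.6,183.7),s,c))
# screws, cover corners
for n,p in dict(scr1=(305+103/4,115+324/4),scr2=(305+307/4,115+306/4)).items(): print(n,onz(t,*p,70))
for p in((160+35/3,230+173/3),(160+142/3,230+34/3)): print('scene screw',onz(s,*p,70))
for p in((160+116/3,230+200/3),(160+203/3,230+75/3)): print('scene cover front',onz(s,*p,77))
E
```

```text
(np.float64(195.8256880733945), np.float64(267.2110091743119))
[ 540.99748004 -274.70451998   83.        ]
[ 538.09608294 -274.32200965   95.        ] [ 539.46312616 -275.11868586   83.        ] (array([ 540.05412453, -274.80807792,   82.17466762]), np.float64(1.3911047803113692))
scr1 [ 507.51880825 -201.5028907    70.        ]
scr2 [ 520.90093802 -336.40095985   70.        ]
scene screw [ 524.78747635 -336.83671195   70.        ]
scene screw [ 511.58008227 -200.9132867    70.        ]
scene cover front [ 588.54577596 -323.60467973   77.        ]
scene cover front [ 575.76627735 -208.11302401   77.        ]
```

```bash
cat >> h.py <<'E'
def rows(tgt,yaw,n):
    "rows of equal length from measured pose, tool down"
    o=robot.observe();p=np.array(o['eef_pos']);y=o['eef_rot'][2];dy=(yaw-y+180)%360-180
    st=(np.array(tgt)-p)/n
    for i in range(n):
        a=np.radians(y+dy*i/n)
        print([round(v,4) for v in (np.array([st[0]*np.cos(a)+st[1]*np.sin(a),st[0]*np.sin(a)-st[1]*np.cos(a),-st[2]])/1000)]+[round(np.radians(dy/n),4)])
E
python3 -c "
from h import *
rows([470,130,231],125,10)"
```

```text
[np.float64(-0.0421), np.float64(-0.0304), np.float64(-0.0001), np.float64(-0.0702)]
[np.float64(-0.0442), np.float64(-0.0274), np.float64(-0.0001), np.float64(-0.0702)]
[np.float64(-0.046), np.float64(-0.0242), np.float64(-0.0001), np.float64(-0.0702)]
[np.float64(-0.0476), np.float64(-0.0209), np.float64(-0.0001), np.float64(-0.0702)]
[np.float64(-0.0489), np.float64(-0.0175), np.float64(-0.0001), np.float64(-0.0702)]
[np.float64(-0.05), np.float64(-0.014), np.float64(-0.0001), np.float64(-0.0702)]
[np.float64(-0.0509), np.float64(-0.0105), np.float64(-0.0001), np.float64(-0.0702)]
[np.float64(-0.0515), np.float64(-0.0069), np.float64(-0.0001), np.float64(-0.0702)]
[np.float64(-0.0518), np.float64(-0.0033), np.float64(-0.0001), np.float64(-0.0702)]
[np.float64(-0.0519), np.float64(0.0004), np.float64(-0.0001), np.float64(-0.0702)]
```

>>> {"op": "carry_out", "data": {
  "motion": [
    [-0.042,-0.03,0,0.07,0],
    [-0.044,-0.027,0,0.07,0],
    [-0.046,-0.024,0,0.07,0],
    [-0.048,-0.021,0,0.07,0],
    [-0.049,-0.017,0,0.07,0],
    [-0.05,-0.014,0,0.07,0],
    [-0.051,-0.01,0,0.07,0],
    [-0.051,-0.007,0,0.07,0],
    [-0.052,-0.003,0,0.07,0],
    [-0.052,0,0,0.07,0]
  ]
}}

```text
t: 1.35
eef_pos: [471.9, 131.2, 231.0]
eef_rot: [-180.0, -0.0, 125.0]
contact_force: [1.5, 0.3, 0.5]
gripper_width: 0.1
```

```bash
sed -i 's/np.radians(dy\/n)/np.radians(-dy\/n)/' h.py; python3 -c "
from h import *
o=robot.observe();print(o['t'],o['eef_pos'],o['eef_rot'],o['joints'],o['gripper_width'])
rows([538.4,-314,181],95.6,9)"
```

```text
1.35 [471.87920864 131.1929311  231.02181808] [-1.79985603e+02 -2.35092306e-02  1.25021184e+02] [-40.82443876  11.23825076  27.6317819   96.49835145  -5.42355433
  73.60956294  22.9118966 ] 0.06967817775694146
[np.float64(-0.0448), np.float64(-0.0223), np.float64(0.0056), np.float64(0.0571)]
[np.float64(-0.046), np.float64(-0.0197), np.float64(0.0056), np.float64(0.0571)]
[np.float64(-0.047), np.float64(-0.0171), np.float64(0.0056), np.float64(0.0571)]
[np.float64(-0.0479), np.float64(-0.0144), np.float64(0.0056), np.float64(0.0571)]
[np.float64(-0.0486), np.float64(-0.0116), np.float64(0.0056), np.float64(0.0571)]
[np.float64(-0.0492), np.float64(-0.0088), np.float64(0.0056), np.float64(0.0571)]
[np.float64(-0.0497), np.float64(-0.006), np.float64(0.0056), np.float64(0.0571)]
[np.float64(-0.0499), np.float64(-0.0032), np.float64(0.0056), np.float64(0.0571)]
[np.float64(-0.05), np.float64(-0.0003), np.float64(0.0056), np.float64(0.0571)]
```

>>> {"op": "carry_out", "data": {
  "motion": [
    [-0.045,-0.022,0.0055,0.057,0],
    [-0.046,-0.02,0.0055,0.057,0],
    [-0.047,-0.017,0.0055,0.057,0],
    [-0.048,-0.014,0.0055,0.057,0],
    [-0.0485,-0.0115,0.0055,0.057,0],
    [-0.049,-0.009,0.0055,0.057,0],
    [-0.0495,-0.006,0.0055,0.057,0],
    [-0.05,-0.003,0.0055,0.057,0],
    [-0.05,0,0.006,0.057,0],
    [0,0,0,0,0]
  ]
}}

```text
t: 2.6
eef_pos: [536.9, -317.7, 179.8]
eef_rot: [-179.7, 0.2, 95.3]
contact_force: [-0.5, 0.8, 0.4]
gripper_width: 0.2
```

```bash
python3 - <<'E'
from h import *
o=robot.observe();print(o['t'],o['eef_pos'],o['eef_rot'],o['joints'],o['contact_force'])
rows([538.4,-314,110],95.6,3)
d=grab('scene','s1')
cv2.imwrite('pics/c1.png',cv2.resize(d['img'][190:340,130:310,::-1],None,fx=4,fy=4,interpolation=cv2.INTER_CUBIC))
E
```

```text
2.6 [ 536.89903696 -317.73825894  179.75797036] [-179.74016298    0.17978734   95.26122687] [  2.74633777  32.71892004  41.72965135  79.81438964 -21.47722501
  75.65251335  50.48150898] [-0.46559158  0.75120476  0.41909611]
[np.float64(0.0012), np.float64(0.0006), np.float64(0.0233), np.float64(-0.002)]
[np.float64(0.0012), np.float64(0.0006), np.float64(0.0233), np.float64(-0.002)]
[np.float64(0.0012), np.float64(0.0006), np.float64(0.0233), np.float64(-0.002)]
```

View pics/c1.png

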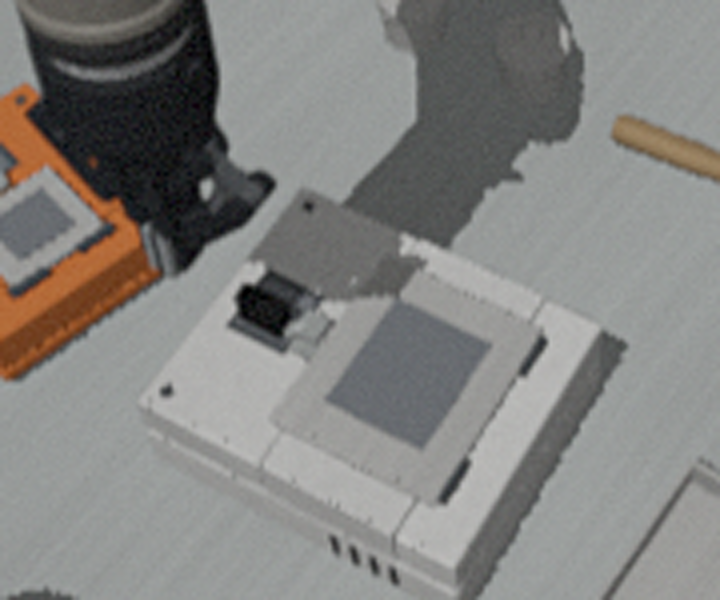

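The crop shows the closed fingertips near (175,262), above and to the -y side of the tab at (265,300). The latch and cover are unchanged, so I can descend.

>>> {"op": "carry_out", "data": {
  "motion": [
    [0,0.0005,0.025,0,0],
    [0,0.0005,0.025,-0.003,0],
    [0,0.0005,0.022,-0.002,0],
    [0,0,0.018,0,0],
    [0,0,0.01,0,0],
    [0,0,0,0,0]
  ]
}}

```text
t: 3.4
eef_pos: [541.1, -311.3, 80.8]
eef_rot: [-180.0, -0.1, 96.1]
contact_force: [-0.0, 0.4, 0.4]
gripper_width: -0.3
```

```bash
python3 - <<'E'
from h import *
o=robot.observe();print(o['t'],o['eef_pos'],o['eef_rot'],o['contact_force'])
d=grab('scene','s2');e=grab('top','t2')
a=cv2.resize(d['img'][225:325,150:240,::-1],None,fx=4,fy=4,interpolation=cv2.INTER_CUBIC)
b=cv2.resize(e['img'][115:215,310:400,::-1],None,fx=4,fy=4,interpolation=cv2.INTER_CUBIC)
cv2.imwrite('pics/c2.png',np.hstack([a,b]))
E
```

```text
3.4 [ 541.14078969 -311.28280494   80.78108673] [-1.79953873e+02 -5.39395315e-02  9.60536584e+01] [-0.0258369   0.4100119   0.38920797]
```

View pics/c2.png

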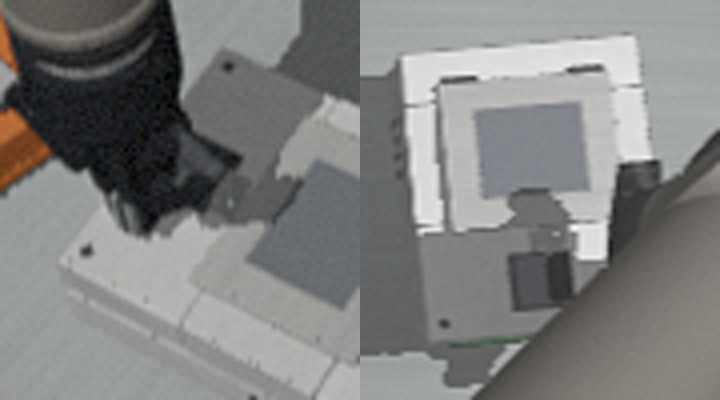

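The fingers are down on the -y side of the tab, clear of the tongue. Next is a gentle push along tool +x.

>>> {"op": "carry_out", "data": {
  "motion": [
    [0.008,-0.002,0.001,0,0],
    [0.008,0,0,0,0],
    [0.004,0,0,0,0],
    [0.003,0,0,0,0],
    [0.003,0,0,0,0],
    [0.003,0,0,0,0],
    [0,0,0,0,0]
  ]
}}

```text
t: 4.38
eef_pos: [536.6, -282.9, 80.5]
eef_rot: [180.0, -0.0, 96.1]
contact_force: [1.1, -1.1, 1.3]
gripper_width: 0.0
```

>>> {"op": "carry_out", "data": {
  "motion": [
    [0.002,0,0,0,0],
    [0.002,0,0,0,0],
    [0.001,0,0,0,0],
    [0,0,0,0,0],
    [0,0,0,0,0]
  ]
}}

```text
t: 5.0
eef_pos: [535.7, -278.6, 80.3]
eef_rot: [180.0, 0.0, 96.0]
contact_force: [0.4, -2.8, 0.3]
gripper_width: 0.3
```

```bash
python3 - <<'E'
from h import *
o=robot.observe();print(o['t'],o['eef_pos'],o['eef_rot'],o['contact_force'])
d=grab('scene','s3');e=grab('top','t3')
a=cv2.resize(d['img'][205:325,150:250,::-1],None,fx=4,fy=4,interpolation=cv2.INTER_CUBIC)
b=cv2.resize(e['img'][95:215,310:400,::-1],None,fx=4,fy=4,interpolation=cv2.INTER_CUBIC)
cv2.imwrite('pics/c3.png',np.hstack([a,b]))
E
```

```text
5.0 [ 535.71031954 -278.56133053   80.3456289 ] [1.79998020e+02 8.76632202e-03 9.60151345e+01] [ 0.36217569 -2.83438837  0.250873  ]
```

View pics/c3.png

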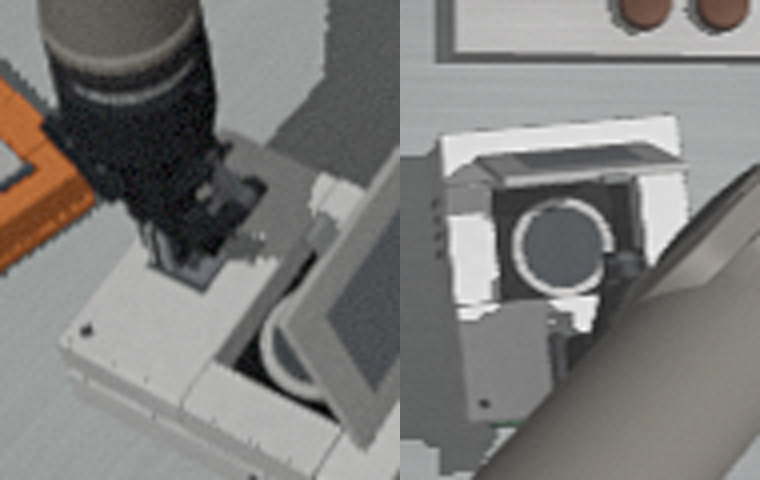

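The cover has come free and is swinging up. I'll back off and retreat upward.

>>> {"op": "carry_out", "data": {
  "motion": [
    [0,0,0,0,0],
    [0,0,0,0,0],
    [0,0,0,0,0],
    [0,0,0,0,0],
    [-0.01,0,0,0,0],
    [-0.015,0,0,0,0],
    [-0.015,0,0,0,0],
    [0,-0.02,-0.03,0,0],
    [0,-0.02,-0.04,0,0],
    [0,-0.02,-0.05,0,0]
  ]
}}

```text
t: 6.35
eef_pos: [478.6, -324.9, 200.3]
eef_rot: [-179.8, -0.1, 95.9]
contact_force: [0.9, 0.4, 1.0]
gripper_width: 0.1
```

>>> {"op": "carry_out", "data": {
  "motion": [
    [0,-0.02,-0.03,0,0],
    [0,-0.03,0,0,0],
    [0,-0.02,0,0,0],
    [0,0,0,0,0],
    [0,0,0,0,0],
    [0,0,0,0,0],
    [0,0,0,0,0],
    [0,0,0,0,0]
  ]
}}

```text
t: 7.35
eef_pos: [411.0, -331.7, 230.1]
eef_rot: [-180.0, 0.0, 96.1]
contact_force: [-0.1, -0.3, -0.1]
gripper_width: -0.4
```

```bash
python3 - <<'E'
from h import *
o=robot.observe();print(o['t'],o['eef_pos'],o['joint_vel'].round(1),o['contact_force'])
d=grab('scene','s4');e=grab('top','t4')
f=lambda i:cv2.resize(i[...,::-1],None,fx=2,fy=2)
a=f(d['img'][100:350,130:330]);b=f(e['img'][70:320,130:330]);c=f(e['img'][70:270,300:400])
b=cv2.resize(e['img'][70:220,130:400,::-1],(400,222))
c=np.zeros_like(a);c[:222]=b;c[230:]=cv2.resize(e['img'][90:225,300:500,::-1],(400,270))
cv2.imwrite('pics/c4.png',np.hstack([a,c]))
E
```

```text
7.35 [ 410.97946546 -331.69761746  230.13798218] [-0.  -0.3  0.1  0.2  0.1  0.  -0. ] [-0.07973481 -0.30719326 -0.12041876]
```

View pics/c4.png

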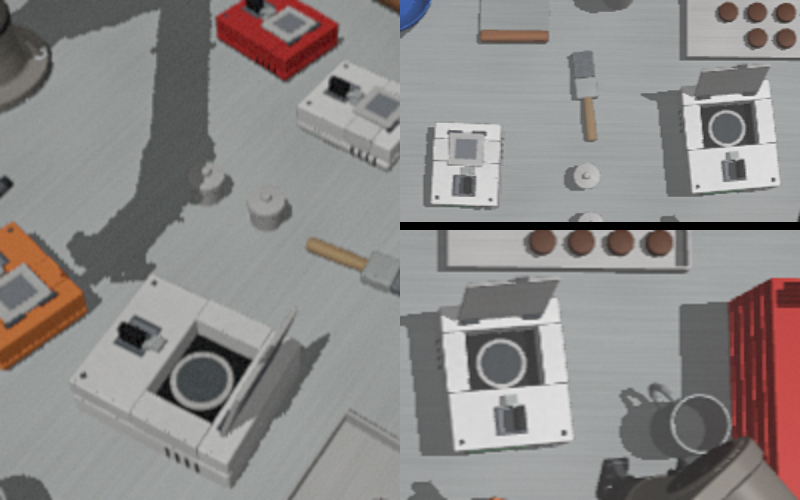

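The cover stands past vertical at its stop and the small battery cover is shut. The latch has sprung back and the arm is clear.

```bash
python3 - <<'E'
from h import *
a=load('top0')['img'][145:215,145:205].astype(int);p=load('t4')['img']
d=grab('top','t5')['img']
print('small instr diff',abs(a-d[145:215,145:205]).mean(),'cover motion',abs(p[90:215,310:400].astype(int)-d[90:215,310:400]).mean())
print(robot.hand_in())
E
```

```text
small instr diff 13.812063492063492 cover motion 1.1445037037037038
the job is handed in; nothing more can be done
None
```

```bash
python3 - <<'E'
import cv2,numpy as np
f=lambda n:cv2.resize(cv2.imread(f'pics/{n}.png')[140:220,140:210],None,fx=5,fy=5)
cv2.imwrite('pics/cmp.png',np.hstack([f('top0'),f('t5')]))
E
```

```text
(no output)
```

View pics/cmp.png

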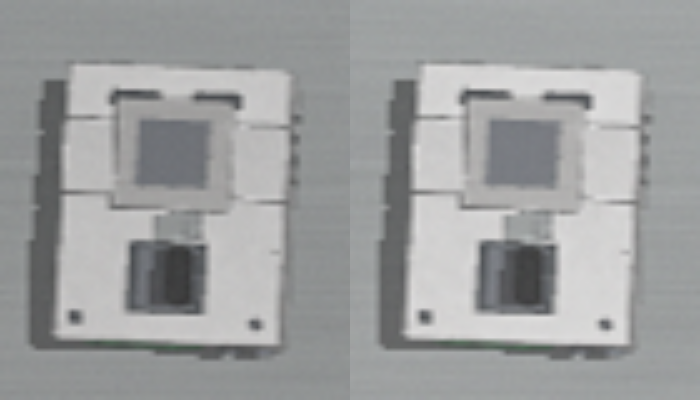

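The moisture tester's cover is open and the job is handed in, at about 7.5 s. With the gripper shut, I pushed the larger white instrument's latch tab towards the empty end of its slot until the cover sprang up. Then I backed the arm well clear.

**Last checks:**
- **Cover:** it stands open past vertical. Two top-view frames taken before handing in differed by about 1 grey level around it, so it was at rest. I judged the angle by eye and did not measure it as 1.8 rad.
- **Contact force:** the push read about 3 N, and the readings were near zero after the arm withdrew.
- **Small battery cover:** it stayed shut. One check disagreed: the before/after picture difference there was 13.8 grey levels. I compared the two pictures only after handing in; they show the same pose and a shut cover, just slightly brighter, so I put the difference down to lighting.

The orange and red look-alikes were not touched.

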